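Load the centring cone into the welding positioner

TASK

Take the arbor with the pointed pipe-centring cone out of the rack and seat it fully home in the spindle taper of the welding positioner, feeling gently for the place where its flange slots drop over the two drive dogs (never force it: the spindle must not be pushed with more than about 60 N). Then turn the seated arbor clockwise, seen from above, so that it drives the spindle round to its stop, and let go, leaving it seated upright. Leave the two other arbors in the rack.

Things in the scene. Friction and masses are not known exactly. Their poses are not given: they have to be found in the camera images.
- cone_arbor: Arbor to load: steel, 0.5-0.75 kg, upright in one of the 3 rack holes (which, and yaw, vary). Origin: on its axis at the flange underside, z up. Below: tapered shank 48 mm long, 31.6 mm diameter at the flange to 17.6 mm at the end. Flange 55 mm diameter, 12 mm thick, z 0 to 12. Top: bare pointed cone, 25.6 mm diameter at its base, z 52 to 72 mm. A half turn gives the same shape.
- cone_grip (a point): Grasp point on the cone arbor's axis, 36 mm above its origin, axes as the arbor. Here is the dark rectangular grip block, from 12 to 52 mm above the origin (so fingertips may reach down to the flange, 24 mm under this point): 26 mm across its flats, which face +y and -y, and 32 mm along x.
- cone_slot (a point): On the cone arbor: middle of the flange slot on its +x side, 24.5 mm from the axis, at the underside; a twin lies over at -x. Each slot is 12 mm wide (along y), open outward from 18.5 mm radius and cut right through the flange. Axes as the arbor.
- stub_arbor: Another arbor in the rack, same shank and flange, with a round neck and a thin stub on top, 56 mm high above the flange underside (origin). Leave it there.
- plate_arbor: Another arbor in the rack, same shank and flange, with a short neck and a flat 48 mm round plate on top, 40 mm high above the flange underside (origin). Leave it there.
- rack: Fixed grey storage block 85 x 290 x 70 mm high, origin at the centre of its underside; three through holes of 35 mm diameter in a row along its y, at -95, 0 and +95 mm. An arbor's flange rests on its top, so the cone arbor's origin starts 70 mm above the bench. Position and yaw vary.
- positioner: Bench welding positioner: fixed blue housing 160 x 180 x 100 mm high, origin at the centre of its underside, z up, place and yaw vary. In its top a steel spindle, axis vertical, 68 mm round nose; it turns stiffly (0.35 N m) and stays where left. The arbor may load the positioner by at most 60 N, all contacts added: e.g. a light press and 1 N m of twist against the stop.
- nose (a point): Centre of the spindle's flat nose face, 125 mm above the bench, fixed to the housing (axes as the housing, does not turn). Here opens a tapered bore, 33 mm at the mouth, that fits the shank with some 0.7 to 1 mm play. Fully home, the arbor's origin lies on this point, flange flat on the face. With the slots not over the dogs the flange rests on the dog tops, 9 mm too high.
- stop_mark (a point): Point on the nose face 24.5 mm from its centre along the housing's +x, fixed to the housing. At the clockwise stop (seen from above) one dog is here, its twin across. Dogs: dark, 9 x 9 mm, 9 mm high. At the start they stand an unmeasured 0.45 to 1.3 rad counter-clockwise of this: find them by feel or eye; slots have 1.5 mm play each side. Pressing 3 to 10 N does not drag the spindle.

How it is judged (in metres and radians):
On the way, in this order (a step that is already met when the one before it is completed fails the run):
1. the cone arbor is lifted clear of the rack (z of cone_arbor in the frame of rack above 0.12 m and contact force between cone_arbor and rack below 0.1 N), for 0.1 s.
2. the cone arbor is home in the spindle taper (origin within 2.5 mm of the nose centre in height and sideways, tilt under 0.05 rad) with the spindle not yet turned to its stop (over 0.25 rad short) (z of cone_arbor in the frame of nose below 0.0025 m and horizontal distance between cone_arbor and nose below 0.0025 m and angle between cone_arbor's own z axis and vertical below 0.05 rad and angle between the x axis of cone_arbor and the x axis of nose, either way round above 0.25 rad), for 0.2 s.
3. the seated arbor has been turned, driving the spindle to its stop (slots within 0.13 rad of the stop line) (z of cone_arbor in the frame of nose below 0.0025 m and angle between the x axis of cone_arbor and the x axis of nose, either way round below 0.13 rad), for 0.2 s.
At the end, for the whole second after the job is handed in: The cone arbor sits released and at rest in the spindle taper, its origin within 2.5 mm of the nose centre in height and sideways, upright within 0.05 rad, its slots (and so the dogs) within 0.13 rad of the stop line; the other two arbors still sit in the rack (all of step 3 and horizontal distance between cone_arbor and nose below 0.0025 m and angle between cone_arbor's own z axis and vertical below 0.05 rad and linear speed of cone_arbor below 0.02 m/s and z of each of stub_arbor, plate_arbor in the frame of rack below 0.075 m); the robot touches nothing.
It fails at once if the arbor pushes on the positioner with more than 60 N (contact force between cone_arbor and positioner above 60 N).
It fails at once if another arbor is shifted by more than 15 mm (distance of any of stub_arbor, plate_arbor from where it was at the start of the episode above 0.015 m).
It also fails if it takes over 64 s, if anything falls off the work surface, if the arm or the gripper's body presses on something with over 40 N, if the wrist force passes 120 N, or if a joint passes its speed limit or range.

ROBOT

A 7-joint arm with a two-finger parallel gripper is mounted at the origin on the work surface. World frame = base frame: x ahead of the robot, y to its left, z up, the work surface at z = 0. Lengths are in mm, angles in degrees, forces in N, time in s.
With the tool pointing down it reaches from about 425 to 875 mm from the base axis. Payload 8.4 kg.
Tool frame: the origin (TCP) lies on the centre line of the jaws, within the pads' length; the fingertips stand 14 mm ahead of it and the grasp point (between the pads) lies 5 mm behind it; z points along the fingers, y is the line along which they close (so a half turn about z gives the same grasp; the last joint's range is limited). The gripper opens to 87 mm and grips with 3 to 60 N. Pads are 19 mm wide; open, the fingers measure 117 mm over their backs; the gripper's body (75 mm by 190 mm) begins 51 mm behind the grasp point.
Start: joints at [60.722, 19.091, 2.286, 83.961, -0.768, 76.965, -3.352], TCP at [260.144, -595.642, 236.546] pointing down, gripper open.
Joint ranges: [-147.57, 147.57], [-21.85, 119.76], [-74.77, 79.35], [14.55, 137.4], [-85.83, 265.84], [4.83, 119.75], [-152.11, 152.11]. Speed limits (degrees/s): [127.2, 127.2, 159.86, 159.86, 180, 180, 180].

INTERFACE

Orientations are given as [roll, pitch, yaw] about the fixed x, y, z axes, in that order (R = Rz(yaw) Ry(pitch) Rx(roll)).
In Python, from cell import env, vision, get_state, sign_off gives the robot as it stands (env), with the cameras (vision), the readings as plain functions and the job as plain functions.
- The arm moves only by the shell command python3 jog.py 'ROWS' [FORCE]. ROWS is a JSON object whose key "offsets" holds a list of rows, 1 to 10 of them, each of 7 numbers: a rotation vector rx, ry, rz in degrees, then dx, dy, dz in mm, then the finger opening in mm; each row shifts and turns the commanded pose from where the row before left it, along the tool's axes as they then stand; what a row does not reach is not made up. A row lasts 1/8 s, in which the tool goes at most 62.5 mm and 10.7 degrees, less where a joint would pass 70% of its speed; a pose out of reach is approached as far as the arm can. The fingers move at their own pace and stop on an object; FORCE is the grip in N (left out, the last holds). Time passes only in rows, so rows that do not move let the fingers close. It prints the time, the measured TCP pose, the force, the opening and the grip force at its end. Input that does not fit is refused with a message, and nothing moves.
- get_state(): the state, without advancing time (a new reading comes with each control period).
- vision.snapshot(name): name is "side" or "top" or "wrist"; returns the picture (400x640x3 uint8, blue, green, red); there is no depth.
- vision.camera_info(name): a dict with "fx", "fy", "cx", "cy" (pixels), "R" (3x3) and "t" (3): a world point X has camera coordinates R X + t. Camera axes: x right, y down, z forward; pixel columns grow to the right and rows downward; lengths in mm; the calibration is good to about 2 mm. The wrist camera is an equidistant fisheye: a pixel r from the principal point sees the ray r / f radians off the axis. A picture is of the moment at which its call begins: read the wrist's pose just before it. camera_info takes no time and is no camera call; for the wrist camera it gives the pose at the moment of the call.
- sign_off(): hands the job in; it is judged then, once.
The state is a dict: "clock": time; "joints": joint angles; "dq": joint speeds; "effort": joint torques, N m; "position": TCP position; "eef_rot": TCP orientation; "wrist_force": force on the tool from outside, world axes, zero at the start; "torque": the same for the moment, N m; "gripper_width": finger opening in mm; "gripper_force": force on a finger pad.
Only numpy, scipy, OpenCV 4.12 (cv2) and the standard library are available. Lean on these libraries where they do the work, as an engineer would, in place of code of your own. Each camera call takes 0.05 s, during which the arm holds its last target. There are 200 camera calls.

## Working session

There is one attempt and no reset: what is moved stays moved. The work goes in short steps, Python scripts to look and compute and a shell command to move; the robot and the scene stay as the last step left them, time stands still between calls to the robot, and variables do not carry over. Pictures are saved under pics/ and viewed, at most 10 in all, crops included, and the job is handed in when it is done.

```bash
ls; mkdir -p pics
python3 - <<'E'
from cell import env, vision, get_state, sign_off
import cv2
print(get_state())
for n in("side","top"):
    cv2.imwrite(f"pics/{n}0.png",vision.snapshot(n)); print(n,vision.camera_info(n))
E
```

```text
cell.py
jog.py
pics
{'clock': 0.0, 'joints': array([60.72267884, 19.13069804,  2.28687924, 84.01315374, -0.76460019,
       76.96679434, -3.35465373]), 'dq': array([ 0.02387793,  0.02385449,  0.07794871, -0.08370347, -0.00163437,
        0.01548902,  0.06757942]), 'effort': array([-8.14814903e-04, -6.56362867e+01,  1.33549187e+00, -4.03797412e+01,
       -5.97042404e-02,  4.46699350e-02,  2.24795331e-04]), 'position': array([ 259.90427736, -595.26302698,  235.65392069]), 'eef_rot': array([-1.79905064e+02,  1.02462633e-02,  2.35882870e+01]), 'wrist_force': array([-1.38882319, -0.85052576, -0.18331615]), 'torque': array([-0.0604605 , -0.01093317,  0.04294415]), 'gripper_force': 0.0, 'gripper_width': 86.97050140892463}
side {'fx': 395.1465337641861, 'fy': 395.1465337641861, 'cx': 317.0471259590078, 'cy': 201.28825489695762, 'R': array([[ 0.94993221, -0.31240026,  0.00590465],
       [-0.18780314, -0.5859622 , -0.78827551],
       [ 0.24971738,  0.74769939, -0.61529412]]), 't': array([-500.2859833 ,  211.54912549,  769.5237946 ])}
top {'fx': 414.1130790157366, 'fy': 414.1130790157366, 'cx': 321.9502077603448, 'cy': 197.41166347591877, 'R': array([[-0.02391125, -0.99896885, -0.03859389],
       [-0.99868457,  0.02562038, -0.04441537],
       [ 0.04535836,  0.0374811 , -0.99826739]]), 't': array([ 89.40516588, 522.07899321, 987.19427591])}
```

View pics/side0.png

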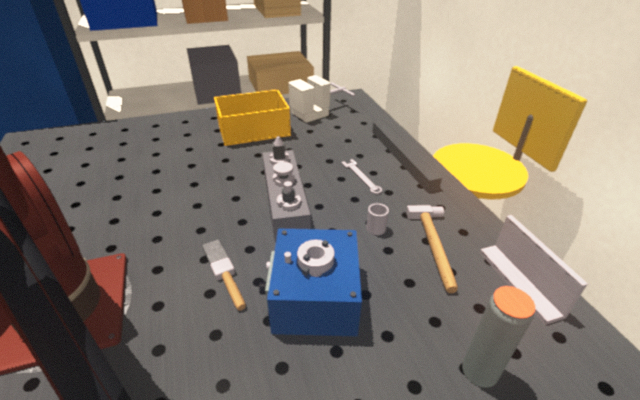

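View pics/top0.png

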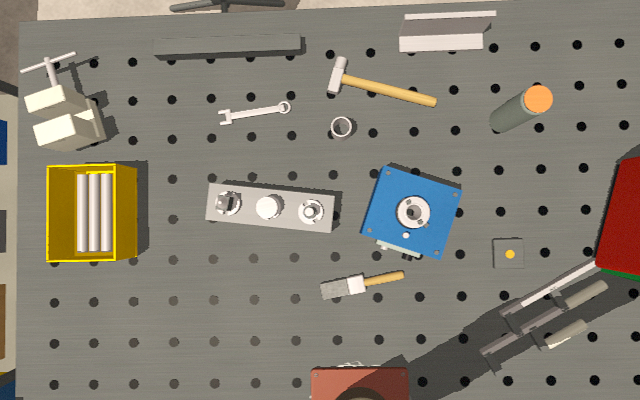

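The side view shows the cone arbor in the far rack hole (278,148) and the positioner at (316,280). In the top view the cone arbor is at (228,203), the plate at (267,207), the stub at (311,211) and the nose at (413,212). Next I'll enlarge the cone and nose.

Run:
```python
import cv2,numpy as np
im=cv2.imread("pics/top0.png")
a=cv2.resize(im[175:240,195:260],(400,400),interpolation=cv2.INTER_CUBIC)
b=cv2.resize(im[180:245,380:445],(400,400),interpolation=cv2.INTER_CUBIC)
cv2.imwrite("pics/crop0.png",np.hstack([a,b]))
c=cv2.resize(im[155:270,200:470],(800,341))
```

```text
(no output)
```

View pics/crop0.png

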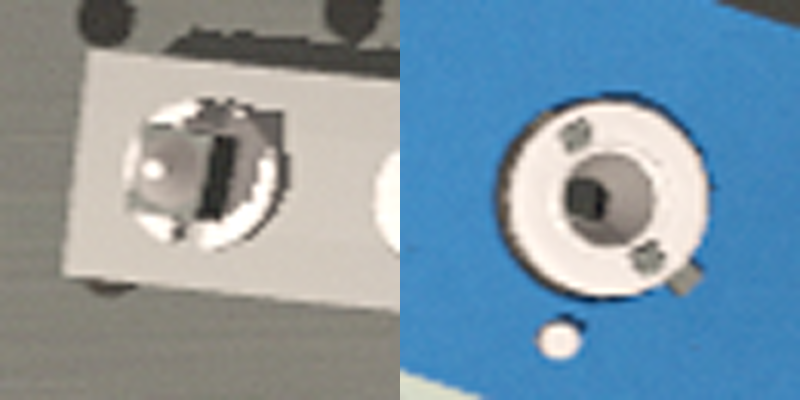

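The cone's block has its long side roughly along image vertical, and the flange slots are at crop (230,105) and (178,232). The dogs are clearly visible at crop (576,134) and (648,256). Now to compute the world positions.

```bash
cat > h.py <<'E'
import cv2,numpy as np
from cell import env, vision, get_state, sign_off
from scipy.spatial.transform import Rotation as Ro
def cast(name,px,z,ci=None):
    c=ci or vision.camera_info(name); px=np.atleast_2d(px).astype(float)
    d=(px-[c["cx"],c["cy"]])/[c["fx"],c["fy"]]
    if name=="wrist":
        r=np.linalg.norm(d,axis=1,keepdims=True)+1e-9
        d=np.c_[d/r*np.sin(r),np.cos(r)]
    else: d=np.c_[d,np.ones(len(d))]
    R=np.array(c["R"]); o=-R.T@np.array(c["t"]); w=d@R
    return o+w*((z-o[2])/w[:,2])[:,None]
def rect(w):  # world pts -> centre,(w,h), angle of long side
    (c,s,a)=cv2.minAreaRect(w[:,:2].astype(np.float32))
    b=cv2.boxPoints((c,s,a)); e=max([b[1]-b[0],b[2]-b[1]],key=np.linalg.norm)
    return np.round(c,1),np.round(s,1),round(np.degrees(np.arctan2(e[1],e[0]))%180,1)
def big(m):
    return max(cv2.findContours(m.astype(np.uint8),0,cv2.CHAIN_APPROX_NONE)[0],key=cv2.contourArea)[:,0]
E
python3 - <<'E'
from h import *
im=cv2.imread("pics/top0.png"); s=6.1538
def P(x,y,ox,oy): return (ox+x/s-.5,oy+y/s-.5)
hsv=cv2.cvtColor(im,cv2.COLOR_BGR2HSV)
m=cv2.inRange(hsv,(95,120,90),(115,255,255)); m[:, :350]=0; m[:,470:]=0; m[:150]=0;m[270:]=0
print("housing",rect(cast("top",big(m),100)))
g=((hsv[...,1]<45)&(hsv[...,2]>140)).astype(np.uint8); g[:,:200]=0;g[:,345:]=0;g[:175]=0;g[240:]=0
g=cv2.morphologyEx(g,cv2.MORPH_CLOSE,np.ones((9,9)))
print("rack",rect(cast("top",big(g),70)))
print("dogs",d:=cast("top",[P(176,134,380,180),P(248,256,380,180)],134), d.mean(0), np.degrees(np.arctan2(*(d[0]-d[1])[1::-1])))
n=((hsv[...,1]<40)&(hsv[...,2]>190)).astype(np.uint8); n[:,:390]=0;n[:,435:]=0;n[:190]=0;n[232:]=0
n=cv2.morphologyEx(n,cv2.MORPH_CLOSE,np.ones((9,9)))
e=cv2.minEnclosingCircle(big(n)); print("nose",e,cast("top",e[0],125))
print("slots",d:=cast("top",[P(230,105,195,175),P(178,232,195,175)],82), d.mean(0), np.degrees(np.arctan2(*(d[0]-d[1])[1::-1])))
print("tip",cast("top",P(153,170,195,175),142))
E
```

```text
housing (array([ 484.2, -120.3]), array([185.8, 160.1]), np.float32(70.3))
rack (array([504.6, 183.3]), array([320.4, 119.8]), np.float32(86.6))
dogs [[ 505.8510171  -109.43729781  134.        ]
 [ 463.60626003 -132.43895499  134.        ]] [ 484.72863857 -120.9381264   134.        ] 28.56765070669063
nose ((413.3713684082031, 212.42926025390625), 16.036666870117188) [[ 482.15078611 -121.28645474  125.        ]]
slots [[539.55280831 278.13900629  82.        ]
 [493.19504489 298.13178594  82.        ]] [516.3739266  288.13539611  82.        ] -23.32915712162059
tip [[513.86183217 289.84134511 142.        ]]
```

```bash
cat > w.py <<'E'
# usage: w.py x y z yaw -> delta in tool axes, rz to go
import sys
from h import *
s=get_state(); p=np.array(s["position"]); R=Ro.from_euler("xyz",s["eef_rot"],degrees=True)
t=np.array([float(v) for v in sys.argv[1:4]]); y=float(sys.argv[4])
T=Ro.from_euler("xyz",[180,0,y],degrees=True)
print(round(s["clock"],2),"tool d",np.round(R.inv().apply(t-p),1),"rotvec",np.round((R.inv()*T).as_rotvec(degrees=True),2), "j",np.round(s["joints"],0))
E
python3 jog.py '{"offsets": [[0, 0, 0, 36.4, -35.9, 0, 87], [0, 0, 0, 36.4, -35.9, 0, 87], [0, 0, 0, 36.4, -35.9, 0, 87], [0, 0, 0, 36.4, -35.9, 0, 87], [0, 0, 0, 36.4, -35.9, 0, 87], [0, 0, 0, 36.4, -35.9, 0, 87], [0, 0, 0, 36.4, -35.9, 0, 87], [0, 0, 0, 36.4, -35.9, 0, 87], [0, 0, 0, 36.4, -35.9, 0, 87], [0, 0, 0, 36.4, -35.9, 0, 87]]}'; python3 w.py 515 289 235 -23.6
```

```text
clock: 1.35
position: [450.2, -119.4, 236.4]
eef_rot: [180.0, 0.0, 23.6]
wrist_force: [-0.4, -0.5, 0.2]
gripper_width: 87.2
gripper_force: 0.0
1.35 tool d [ 222.8 -348.3    1.4] rotvec [1.000e-02 1.000e-02 4.719e+01] j [ 32.  -1. -22. 107.  -1.  74. -56.]
```

```bash
python3 jog.py '{"offsets": [[0, 0, 0, 27.9, -43.5, 0, 87], [0, 0, 0, 27.9, -43.5, 0, 87], [0, 0, 0, 27.9, -43.5, 0, 87], [0, 0, 0, 27.9, -43.5, 0, 87], [0, 0, 0, 27.9, -43.5, 0, 87], [0, 0, 0, 27.9, -43.5, 0, 87], [0, 0, 0, 27.9, -43.5, 0, 87], [0, 0, 0, 27.9, -43.5, 0, 87], [0, 0, 9.4, 0, 0, 0, 87], [0, 0, 9.4, 0, 0, 0, 87]]}'; python3 jog.py '{"offsets": [[0, 0, 9.4, 0, 0, 0, 87], [0, 0, 9.4, 0, 0, 0, 87], [0, 0, 9.4, 0, 0, 0, 87], [0, 0, 0, 0, 0, 0, 87]]}'; python3 w.py 515 289 235 -23.6;python3 - <<'E'
from h import *
import pickle
c=vision.camera_info("wrist"); pickle.dump(c,open("c1.pkl","wb"))
cv2.imwrite("pics/wrist1.png",vision.snapshot("wrist")); print(c)
E
```

```text
clock: 2.6
position: [514.8, 288.0, 235.8]
eef_rot: [-180.0, 0.1, 4.6]
wrist_force: [0.8, 0.0, 0.3]
gripper_width: 86.8
gripper_force: 0.0
clock: 3.1
position: [515.3, 287.1, 236.4]
eef_rot: [179.9, -0.0, -23.4]
wrist_force: [0.2, -0.3, 0.4]
gripper_width: 86.9
gripper_force: 0.0
3.1 tool d [-1.  -1.6  1.4] rotvec [ 0.05 -0.05  0.23] j [ -11.   14.  -27.   91.    7.   76. -152.]
{'fx': 309.70691628693146, 'fy': 309.70691628693146, 'cx': 313.13100720515865, 'cy': 208.9669298645236, 'R': array([[-3.96109043e-01, -9.18203235e-01,  6.67643895e-04],
       [-8.75087181e-01,  3.77728955e-01,  3.02561171e-01],
       [-2.78064834e-01,  1.19262969e-01, -9.53129735e-01]]), 't': array([467.71542854, 305.29646458, 500.25010533])}
```

View pics/wrist1.png

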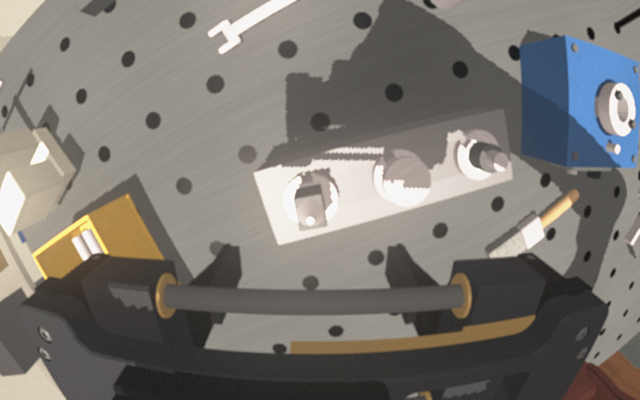

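The wrist view shows the cone arbor at about (310,205) in the near-left rack hole, with its dark block running roughly along the image vertical. Joint 7 is at its limit (-152°), so I'll use the half-turn grasp. First I'll enlarge this view to get the yaw.

Run:
```python
import cv2
im=cv2.imread("pics/wrist1.png")
cv2.imwrite("pics/crop1.png",cv2.resize(im[160:240,260:360],(800,640),interpolation=cv2.INTER_CUBIC)[:600])
```

```text
(no output)
```

View pics/crop1.png

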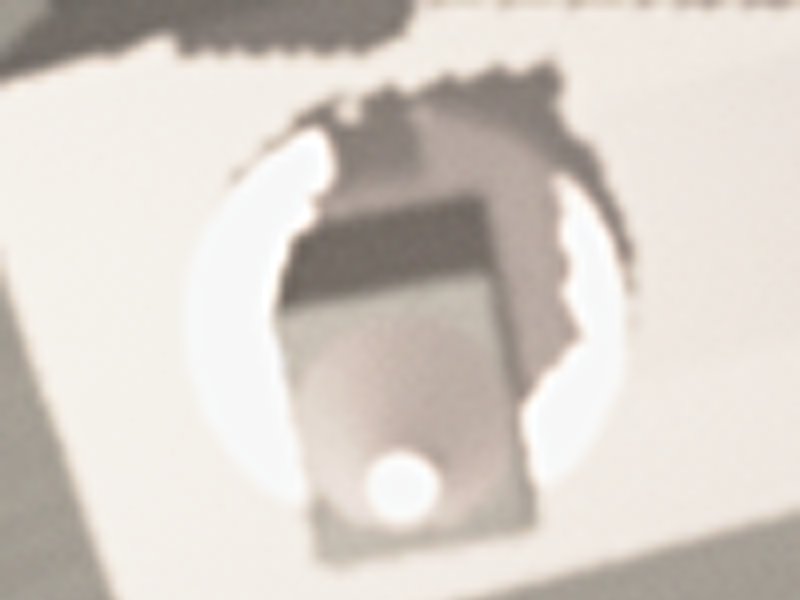

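```bash
python3 jog.py '{"offsets": [[0, 0, -10.6, 0, 0, 0, 87], [0, 0, -10.6, 0, 0, 0, 87], [0, 0, -10.6, 0, 0, 0, 87], [0, 0, -10.6, 0, 0, 0, 87], [0, 0, -10.6, 0, 0, 0, 87], [0, 0, -10.6, 0, 0, 0, 87], [0, 0, -10.6, 0, 0, 0, 87], [0, 0, -10.6, 0, 0, 0, 87], [0, 0, -10.6, 0, 0, 0, 87], [0, 0, -10.6, 0, 0, 0, 87]]}'; python3 jog.py '{"offsets": [[0, 0, -10.6, 0, 0, 0, 87], [0, 0, -10.6, 0, 0, 0, 87], [0, 0, -10.6, 0, 0, 0, 87], [0, 0, -10.6, 0, 0, 0, 87], [0, 0, -10.6, 0, 0, 0, 87], [0, 0, -10.6, 0, 0, 0, 87], [0, 0, -10.4, 0, 0, 0, 87]]}'; python3 w.py 515 289 235 156.5
```

```text
clock: 4.4
position: [515.1, 287.4, 236.6]
eef_rot: [-180.0, -0.0, 83.0]
wrist_force: [-0.4, -0.3, 0.5]
gripper_width: 87.5
gripper_force: 0.0
clock: 5.28
position: [515.2, 287.4, 236.9]
eef_rot: [180.0, -0.0, 156.9]
wrist_force: [0.7, -0.3, 0.9]
gripper_width: 86.9
gripper_force: 0.0
5.28 tool d [0.8 1.4 1.9] rotvec [ 0.05 -0.01  0.44] j [  9.  19. -53.  91.  16.  78.  22.]
```

The block's top-face corners are at crop (285,308), (490,275), (535,525) and (320,565), and the slot notch is near (375,135).

Run:
```python
from h import *
import pickle
c=pickle.load(open("c1.pkl","rb"))
q=np.array([(285,308),(490,275),(535,525),(320,565)])/8+[259.5,159.5]
w=cast("wrist",q,122,c)[:,:2]; print(w,w.mean(0))
for i,j in((0,1),(1,2),(2,3),(3,0)):
    e=w[j]-w[i]; print(np.linalg.norm(e),np.degrees(np.arctan2(e[1],e[0]))%180)
print("slot",cast("wrist",np.array([375,135])/8+[259.5,159.5],82,c),"tip",cast("wrist",np.array([403,485])/8+[259.5,159.5],140,c))
a=cast("wrist",np.array([[187,330],[628,330],[400,100]])/8+[259.5,159.5],82,c);print(a)
```

```text
[[530.62499489 297.80565397]
 [525.14184632 275.66276666]
 [496.23511623 282.35200843]
 [501.43116918 306.65890024]] [513.35828166 290.61983232]
22.81167193868254 76.09186160174076
29.670608357329474 166.9706526318265
24.856064761366948 77.93356748781959
30.50671121137239 163.1296799762576
slot [[537.26252996 284.98227495  82.        ]] tip [[512.39344668 291.40643877 140.        ]]
[[523.66002074 317.09064968  82.        ]
 [501.4155809  265.57681344  82.        ]
 [540.09526764 280.36356775  82.        ]]
```

```bash
python3 jog.py '{"offsets": [[0, 0, -9.1, 0, 0, 0, 87]]}'; python3 w.py 513.1 290.8 101 166
```

```text
clock: 5.4
position: [515.2, 287.4, 236.9]
eef_rot: [179.9, 0.0, 166.0]
wrist_force: [0.3, 0.0, 0.6]
gripper_width: 87.0
gripper_force: 0.0
5.4 tool d [  2.9   2.7 135.9] rotvec [0.05 0.   0.01] j [ 10.  20. -54.  90.  16.  78.  30.]
```

```bash
python3 jog.py '{"offsets": [[0, 0, 0, 2.9, 2.7, 40, 87], [0, 0, 0, 0, 0, 40, 87], [0, 0, 0, 0, 0, 36, 87], [0, 0, 0, 0, 0, 20, 87], [0, 0, 0, 0, 0, 0, 87], [0, 0, 0, 0, 0, 0, 40], [0, 0, 0, 0, 0, 0, 10], [0, 0, 0, 0, 0, 0, 10], [0, 0, 0, 0, 0, 0, 10], [0, 0, 0, 0, 0, 0, 10]]}' 8; python3 w.py 513.1 290.8 101 166
python3 - <<'E'
from h import *
s=get_state();print(s["wrist_force"],s["torque"])
E
```

```text
clock: 6.65
position: [513.2, 290.6, 100.7]
eef_rot: [180.0, 0.0, 165.7]
wrist_force: [-0.4, -0.2, -0.8]
gripper_width: 44.8
gripper_force: 0.0
6.65 tool d [ 0.1  0.1 -0.3] rotvec [ 0.    0.01 -0.31] j [  7.  27. -51. 100.  23.  65.  25.]
[-0.42146457 -0.23107113 -0.84690818] [ 0.07771796 -0.16811422  0.03123021]
```

Fingers are still closing.

```bash
python3 jog.py '{"offsets": [[0, 0, 0, 0, 0, 0, 10], [0, 0, 0, 0, 0, 0, 10], [0, 0, 0, 0, 0, 0, 10], [0, 0, 0, 0, 0, 0, 10], [0, 0, 0, 0, 0, 0, 10], [0, 0, 0, 0, 0, 0, 10]]}' 8
python3 - <<'E'
from h import *
s=get_state();print(s["wrist_force"],s["torque"])
E
```

```text
clock: 7.4
position: [513.2, 290.7, 100.6]
eef_rot: [180.0, 0.0, 165.7]
wrist_force: [0.6, 0.5, -1.0]
gripper_width: 26.1
gripper_force: 7.9
[ 0.62597786  0.52534703 -1.0313571 ] [ 0.32516982 -0.30394942  0.02285702]
```

```bash
python3 jog.py '{"offsets": [[0, 0, 0, 0, 0, 0, 10], [0, 0, 0, 0, 0, 0, 10], [0, 0, 0, 0, 0, -15, 10], [0, 0, 0, 0, 0, -30, 10], [0, 0, 0, 0, 0, -40, 10], [0, 0, 0, 0, 0, -40, 10], [0, 0, 0, 0, 0, -10, 10], [0, 0, 0, 0, 0, 0, 10]]}' 45; python3 w.py 484.3 -120.6 200 208.6
python3 - <<'E'
from h import *
s=get_state();print(s["wrist_force"],s["torque"],s["eef_rot"])
E
```

```text
clock: 8.4
position: [513.0, 290.2, 235.1]
eef_rot: [-180.0, 0.0, 165.7]
wrist_force: [-0.2, -0.4, -7.4]
gripper_width: 25.9
gripper_force: 44.7
8.4 tool d [ -73.8 -405.1   35.4] rotvec [-4.000e-02 -1.000e-02 -4.292e+01] j [ 10.  20. -54.  91.  16.  78.  29.]
[-0.16286361 -0.40222306 -7.37401421] [ 0.10651236 -0.1168302  -0.05095198] [-1.79961939e+02  3.19768884e-03  1.65680645e+02]
```

```bash
python3 jog.py '{"offsets": [[0, 0, 0, -8.7, -21.5, 0, 10], [0, 0, 0, -17.4, -42.9, 0, 10], [0, 0, 0, -17.4, -42.9, 0, 10], [0, 0, 0, -17.4, -42.9, 0, 10], [0, 0, 0, -17.4, -42.9, 0, 10], [0, 0, 0, -17.4, -42.9, 0, 10], [0, 0, 0, -17.4, -42.9, 0, 10], [0, 0, 0, -17.4, -42.9, 0, 10], [0, 0, 0, -8.7, -21.5, 0, 10]]}'; python3 jog.py '{"offsets": [[0, 0, -8.6, 0, 0, 0, 10], [0, 0, -8.6, 0, 0, 0, 10], [0, 0, -8.6, 0, 0, 0, 10], [0, 0, -8.6, 0, 0, 0, 10], [0, 0, -8.5, 0, 0, 0, 10], [0, 0, 0, 0, 0, 0, 10]]}';  python3 w.py 484.3 -120.6 200 208.6;python3 - <<'E'
from h import *
import pickle
vision.snapshot("wrist")
c=vision.camera_info("wrist"); pickle.dump(c,open("c2.pkl","wb"))
im=vision.snapshot("wrist");cv2.imwrite("pics/wrist2.png",im)
print(get_state()["eef_rot"])
R=np.array(c["R"]);v=R@[484.3,-120.6,125]+c["t"];th=np.arctan2(np.hypot(v[0],v[1]),v[2]);p=np.array([c["cx"],c["cy"]])+c["fx"]*th*v[:2]/np.hypot(v[0],v[1]);print(p)
x,y=int(p[0])-50,int(p[1])-37; x=max(x,0);y=max(y,0);print(x,y)
cv2.imwrite("pics/crop2.png",cv2.resize(im[y:y+75,x:x+100],None,fx=8,fy=8,interpolation=cv2.INTER_CUBIC))
E
```

```text
clock: 9.52
position: [562.0, -80.1, 233.0]
eef_rot: [-179.9, -0.2, 165.5]
wrist_force: [-0.2, 0.5, -7.6]
gripper_width: 25.4
gripper_force: 44.7
clock: 10.28
position: [562.5, -76.0, 234.1]
eef_rot: [179.9, -0.1, -151.4]
wrist_force: [1.3, -0.2, -6.0]
gripper_width: 25.8
gripper_force: 44.7
10.28 tool d [89.9 -1.8 34.2] rotvec [ 0.12 -0.09 -0.02] j [ 47.  16. -52.  94.  13.  77. 112.]
[ 1.79925813e+02 -5.57946817e-02 -1.51584505e+02]
[309.8169338 106.587115 ]
259 69
```

View pics/crop2.png

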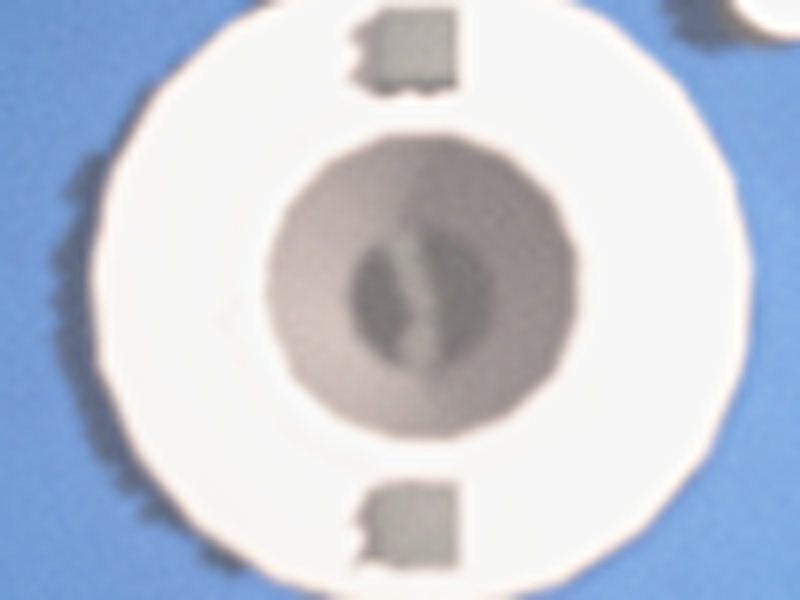

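The bore mouth circle is centred at crop (422,285), and the dog tops are at (416,47) and (416,525).

```bash
python3 - <<'E'
from h import *
import pickle
c=pickle.load(open("c2.pkl","rb"))
f=lambda l:np.array(l)/8+[258.5,68.5]+[.06,.06]
a=np.linspace(0,2*np.pi,60,endpoint=False)
el=f(np.c_[422.5+155.5*np.cos(a),285+153*np.sin(a)])
w=cast("wrist",el,125,c)[:,:2].astype(np.float32); print(cv2.fitEllipse(w))
d=cast("wrist",f([(416,47),(416,525)]),134,c); print(d,d.mean(0)); e=d[1]-d[0]; print(np.linalg.norm(e),np.degrees(np.arctan2(e[1],e[0])))
d=cast("wrist",f([(458,47),(458,525)]),134,c);e=d[1]-d[0]; print(np.degrees(np.arctan2(e[1],e[0])))
E
python3 w.py 484.3 -120.6 200 208.6
```

```text
((481.91619873046875, -120.4524154663086), (31.71327018737793, 31.825977325439453), 124.53836059570312)
[[ 461.38157827 -132.2657589   134.        ]
 [ 503.64553345 -109.38472152  134.        ]] [ 482.51355586 -120.82524021  134.        ]
48.06020993251021 28.430414108852705
28.508146079279747
10.38 tool d [90.1 -1.8 34.7] rotvec [ 0.07 -0.06 -0.18] j [ 47.  16. -52.  94.  13.  77. 112.]
```

```bash
python3 w.py 482.4 -120.6 210 208.5; python3 jog.py '{"offsets": [[0, 0, 0, 30.5, 0, 0, 10], [0, 0, 0, 30.5, 0, 0, 10], [0, 0, 0, 30.5, 0, 0, 10], [0, 0, 0, 0, 0, 12, 10], [0, 0, 0, 0, 0, 12, 10], [0, 0, 0, 0, 0, 0, 10]]}'; python3 w.py 482.4 -120.6 185 208.5
```

```text
10.38 tool d [91.8 -0.9 24.7] rotvec [ 0.07 -0.06 -0.08] j [ 47.  16. -52.  94.  13.  77. 112.]
clock: 11.12
position: [482.7, -119.3, 210.3]
eef_rot: [179.9, -0.0, -151.4]
wrist_force: [0.2, 1.0, -6.1]
gripper_width: 25.9
gripper_force: 44.7
11.12 tool d [ 0.9 -1.1 25.3] rotvec [ 0.13 -0.04  0.13] j [ 58.   7. -52. 105.   5.  71. 123.]
```

```bash
python3 jog.py '{"offsets": [[0.1, 0, 0, 0.9, -1.1, 10, 10], [0, 0, 0, 0, 0, 10, 10], [0, 0, 0, 0, 0, 5, 10], [0, 0, 0, 0, 0, 0, 10], [0, 0, 0, 0, 0, 0, 10]]}'; python3 w.py 482.4 -120.6 170 208.5
```

```text
clock: 11.75
position: [482.8, -121.7, 186.8]
eef_rot: [-179.9, 0.0, -151.4]
wrist_force: [0.2, -0.2, -6.6]
gripper_width: 25.8
gripper_force: 44.7
11.75 tool d [-0.1  1.2 16.8] rotvec [-0.11  0.02  0.09] j [ 57.   8. -51. 106.   7.  69. 122.]
```

```bash
python3 jog.py '{"offsets": [[0, 0, 0, 0, 0.5, 6, 10], [0, 0, 0, 0, 0, 6, 10], [0, 0, 0, 0, 0, 0, 10]]}'; python3 w.py 482.4 -120.6 170 208.5; python3 jog.py '{"offsets": [[0, 0, 0, 0, 0, 4, 10], [0, 0, 0, 0, 0, 0, 10]]}'; python3 w.py 482.4 -120.6 170 208.5
```

```text
clock: 12.12
position: [481.9, -121.1, 173.9]
eef_rot: [-180.0, -0.0, -151.4]
wrist_force: [1.0, -0.3, -7.0]
gripper_width: 25.6
gripper_force: 44.7
12.12 tool d [-0.7  0.3  3.9] rotvec [-0.04 -0.04  0.09] j [ 57.   9. -51. 107.   7.  67. 122.]
clock: 12.38
position: [482.2, -121.2, 170.3]
eef_rot: [-179.9, -0.0, -151.4]
wrist_force: [0.8, -0.3, -7.7]
gripper_width: 25.8
gripper_force: 44.7
12.38 tool d [-0.5  0.5  0.3] rotvec [-0.08 -0.02  0.1 ] j [ 57.   9. -51. 108.   8.  67. 122.]
```

No side load so far. Next I'll step gently past the dog tops (about z 164.6).

```bash
for k in 1 2 3; do :; done; python3 jog.py '{"offsets": [[0, 0, 0, 0, 0, 3, 10], [0, 0, 0, 0, 0, 0, 10]]}'; python3 jog.py '{"offsets": [[0, 0, 0, 0, 0, 1.5, 10], [0, 0, 0, 0, 0, 0, 10], [0, 0, 0, 0, 0, 0, 10]]}'; python3 jog.py '{"offsets": [[0, 0, 0, 0, 0, 1.5, 10], [0, 0, 0, 0, 0, 0, 10]]}'
```

```text
clock: 12.62
position: [482.2, -121.2, 167.3]
eef_rot: [-179.9, -0.0, -151.4]
wrist_force: [-0.6, -0.2, -6.4]
gripper_width: 25.7
gripper_force: 44.7
clock: 13.0
position: [482.4, -121.2, 166.1]
eef_rot: [-179.9, 0.0, -151.4]
wrist_force: [-0.5, -0.3, -6.3]
gripper_width: 25.5
gripper_force: 44.7
clock: 13.25
position: [482.3, -121.2, 164.4]
eef_rot: [-179.9, -0.0, -151.4]
wrist_force: [0.7, 0.2, -5.7]
gripper_width: 25.9
gripper_force: 44.7
```

```bash
python3 jog.py '{"offsets": [[0, 0, 0, 0, 0, 1, 10], [0, 0, 0, 0, 0, 0, 10]]}'; python3 jog.py '{"offsets": [[0, 0, 0, 0, 0, 1, 10], [0, 0, 0, 0, 0, 0, 10]]}'; python3 jog.py '{"offsets": [[0, 0, 0, 0, 0, 1, 10], [0, 0, 0, 0, 0, 0, 10]]}'
```

```text
clock: 13.5
position: [482.4, -121.2, 163.5]
eef_rot: [-179.9, -0.0, -151.4]
wrist_force: [-0.4, -0.5, -7.0]
gripper_width: 25.8
gripper_force: 44.7
clock: 13.75
position: [482.3, -121.2, 162.5]
eef_rot: [-179.9, -0.0, -151.4]
wrist_force: [0.0, 0.2, -5.8]
gripper_width: 25.6
gripper_force: 44.7
clock: 14.0
position: [482.4, -121.2, 161.5]
eef_rot: [-179.9, -0.0, -151.4]
wrist_force: [-0.6, 0.7, -7.5]
gripper_width: 25.6
gripper_force: 44.7
```

The slots are over the dogs. Continuing down.

```bash
python3 jog.py '{"offsets": [[0, 0, 0, 0, 0, 1.5, 10], [0, 0, 0, 0, 0, 0, 10]]}'; python3 jog.py '{"offsets": [[0, 0, 0, 0, 0, 1.5, 10], [0, 0, 0, 0, 0, 0, 10]]}'; python3 jog.py '{"offsets": [[0, 0, 0, 0, 0, 1, 10], [0, 0, 0, 0, 0, 0, 10]]}'; python3 jog.py '{"offsets": [[0, 0, 0, 0, 0, 0.6, 10], [0, 0, 0, 0, 0, 0, 10]]}'
```

```text
clock: 14.25
position: [482.3, -121.2, 159.9]
eef_rot: [-179.9, -0.0, -151.4]
wrist_force: [0.9, -0.0, -6.5]
gripper_width: 26.2
gripper_force: 44.7
clock: 14.5
position: [482.3, -121.2, 158.4]
eef_rot: [-179.9, -0.0, -151.4]
wrist_force: [0.0, -0.2, -6.5]
gripper_width: 25.6
gripper_force: 44.7
clock: 14.75
position: [482.4, -121.3, 157.5]
eef_rot: [-179.9, -0.0, -151.4]
wrist_force: [-0.3, -0.6, -6.9]
gripper_width: 25.6
gripper_force: 44.7
clock: 15.0
position: [482.4, -121.3, 156.9]
eef_rot: [-179.9, -0.0, -151.4]
wrist_force: [-0.6, 0.1, -6.6]
gripper_width: 25.7
gripper_force: 44.7
```

```bash
python3 jog.py '{"offsets": [[0, 0, 0, 0, 0, 0.6, 10], [0, 0, 0, 0, 0, 0, 10]]}'; python3 jog.py '{"offsets": [[0, 0, 0, 0, 0, 0.5, 10], [0, 0, 0, 0, 0, 0, 10]]}'; python3 jog.py '{"offsets": [[0, 0, 0, 0, 0, 0.4, 10], [0, 0, 0, 0, 0, 0, 10]]}'
```

```text
clock: 15.25
position: [482.3, -121.3, 156.3]
eef_rot: [-179.9, -0.0, -151.4]
wrist_force: [0.4, -0.6, -6.3]
gripper_width: 25.4
gripper_force: 44.7
clock: 15.5
position: [482.4, -121.3, 155.8]
eef_rot: [-179.9, -0.0, -151.4]
wrist_force: [0.6, -1.3, -7.3]
gripper_width: 25.6
gripper_force: 44.7
clock: 15.75
position: [482.4, -121.3, 155.6]
eef_rot: [-179.9, 0.0, -151.4]
wrist_force: [-0.7, 1.0, -4.8]
gripper_width: 25.4
gripper_force: 44.7
```

```bash
python3 jog.py '{"offsets": [[0, 0, 0, 0, 0, 0.4, 10], [0, 0, 0, 0, 0, 0, 10], [0, 0, 0, 0, 0, 0, 10]]}'
python3 - <<'E'
from h import *
s=get_state();print(s["wrist_force"],s["torque"])
E
```

```text
clock: 16.12
position: [482.5, -121.3, 155.5]
eef_rot: [-179.9, -0.0, -151.4]
wrist_force: [-5.1, 1.2, 6.5]
gripper_width: 25.7
gripper_force: 44.7
[-5.13536122  1.21046721  6.51185147] [0.42842587 1.0459973  0.00829341]
```

```bash
python3 jog.py '{"offsets": [[0, 0, 0, 0.35, 0.2, -0.2, 10], [0, 0, 0, 0, 0, 0, 10], [0, 0, 0, 0, 0, 0, 10]]}'; python3 jog.py '{"offsets": [[0, 0, 2, 0, 0, 0, 10], [0, 0, 2, 0, 0, 0, 10], [0, 0, 2, 0, 0, 0, 10], [0, 0, 0, 0, 0, 0, 10]]}';  python3 - <<'E'
from h import *
s=get_state();print(s["wrist_force"],s["torque"])
E
```

```text
clock: 16.5
position: [482.4, -121.3, 155.5]
eef_rot: [-179.9, 0.0, -151.4]
wrist_force: [-0.2, 0.2, 3.1]
gripper_width: 25.5
gripper_force: 44.7
clock: 17.0
position: [482.3, -121.3, 155.5]
eef_rot: [-179.9, 0.0, -157.4]
wrist_force: [-0.0, 0.1, 5.1]
gripper_width: 25.8
gripper_force: 44.8
[-0.02103033  0.12848595  5.1338332 ] [ 0.18144443 -0.13814342  0.17832652]
```

```bash
python3 jog.py '{"offsets": [[0, 0, 3, 0, 0, 0, 10], [0, 0, 3, 0, 0, 0, 10], [0, 0, 3, 0, 0, 0, 10], [0, 0, 0, 0, 0, 0, 10]]}';  python3 - <<'E'
from h import *
s=get_state();print(s["wrist_force"],s["torque"])
E
python3 jog.py '{"offsets": [[0, 0, 3, 0, 0, 0, 10], [0, 0, 3, 0, 0, 0, 10], [0, 0, 3, 0, 0, 0, 10], [0, 0, 0, 0, 0, 0, 10]]}';  python3 - <<'E'
from h import *
s=get_state();print(s["wrist_force"],s["torque"])
E
```

```text
clock: 17.5
position: [482.3, -121.2, 155.5]
eef_rot: [-179.9, 0.1, -166.4]
wrist_force: [-0.8, -0.4, 5.3]
gripper_width: 25.8
gripper_force: 44.8
[-0.76511453 -0.39159757  5.30056999] [ 0.18980554 -0.05066074  0.11211268]
clock: 18.0
position: [482.3, -121.2, 155.5]
eef_rot: [-179.9, 0.1, -175.4]
wrist_force: [-0.4, 0.2, 5.0]
gripper_width: 26.0
gripper_force: 44.8
[-0.40254163  0.16428193  5.02856989] [ 0.19582791 -0.06189551  0.07415056]
```

```bash
cat > f.py <<'E'
from h import *
s=get_state();print(np.round(s["wrist_force"],1),np.round(s["torque"],2),s["eef_rot"][2])
E
python3 jog.py '{"offsets": [[0, 0, 3, 0, 0, 0, 10], [0, 0, 3, 0, 0, 0, 10], [0, 0, 3, 0, 0, 0, 10], [0, 0, 0, 0, 0, 0, 10]]}' >/dev/null; python3 f.py
python3 jog.py '{"offsets": [[0, 0, 3, 0, 0, 0, 10], [0, 0, 3, 0, 0, 0, 10], [0, 0, 3, 0, 0, 0, 10], [0, 0, 0, 0, 0, 0, 10]]}' >/dev/null; python3 f.py
python3 jog.py '{"offsets": [[0, 0, 2, 0, 0, 0, 10], [0, 0, 1, 0, 0, 0, 10], [0, 0, 0, 0, 0, 0, 10]]}'>/dev/null; python3 f.py
python3 jog.py '{"offsets": [[0, 0, 1, 0, 0, 0, 10], [0, 0, 1, 0, 0, 0, 10], [0, 0, 0, 0, 0, 0, 10]]}'>/dev/null; python3 f.py
```

```text
[-1.  -0.1  5.8] [ 0.21 -0.06  0.13] 175.5783282299489
[0.6 1.  6.2] [ 0.3  -0.03  0.12] 166.5826619163877
[0.9 1.6 5.3] [ 0.32 -0.03  0.3 ] 163.62126347494555
[-0.1  0.3  5.7] [ 0.3  -0.06  0.27] 161.6209946089174
```

```bash
python3 jog.py '{"offsets": [[0, 0, 1, 0, 0, 0, 10], [0, 0, 0, 0, 0, 0, 10]]}'>/dev/null; python3 f.py
python3 jog.py '{"offsets": [[0, 0, 1, 0, 0, 0, 10], [0, 0, 0, 0, 0, 0, 10]]}'>/dev/null; python3 f.py
python3 jog.py '{"offsets": [[0, 0, 1, 0, 0, 0, 10], [0, 0, 0, 0, 0, 0, 10]]}'>/dev/null; python3 f.py
```

```text
[-0.2  1.4  5.3] [ 0.36 -0.1   0.27] 160.61923268207892
[-0.6  1.1  6. ] [ 0.31 -0.06  0.29] 159.6231010439193
[0.1 1.1 5.2] [ 0.31 -0.04  0.3 ] 158.61982145312933
```

```bash
python3 jog.py '{"offsets": [[0, 0, 1, 0, 0, 0, 10], [0, 0, 0, 0, 0, 0, 10]]}'>/dev/null; python3 f.py
python3 jog.py '{"offsets": [[0, 0, 0.7, 0, 0, 0, 10], [0, 0, 0, 0, 0, 0, 10]]}'>/dev/null; python3 f.py
python3 jog.py '{"offsets": [[0, 0, 0.7, 0, 0, 0, 10], [0, 0, 0, 0, 0, 0, 10]]}'>/dev/null; python3 f.py
```

```text
[-0.1  0.9  6.1] [ 0.27 -0.11  0.3 ] 157.62634162317985
[-0.   1.8  5.8] [ 0.28 -0.06  0.35] 156.93061821348036
[-0.5  1.1  5.9] [ 0.32 -0.08  0.26] 156.22805100020614
```

```bash
python3 jog.py '{"offsets": [[0, 0, 0.6, 0, 0, 0, 10], [0, 0, 0, 0, 0, 0, 10]]}'>/dev/null; python3 f.py
python3 jog.py '{"offsets": [[0, 0, 0.6, 0, 0, 0, 10], [0, 0, 0, 0, 0, 0, 10]]}'>/dev/null; python3 f.py
python3 - <<'E'
from h import *
im=vision.snapshot("wrist"); import pickle
c=vision.camera_info("wrist");pickle.dump(c,open("c3.pkl","wb"))
cv2.imwrite("pics/wrist3.png",im)
cv2.imwrite("pics/crop3.png",cv2.resize(im[60:300,150:470],(800,600)))
E
```

```text
[0.3 1.4 5.5] [ 0.32 -0.09  0.3 ] 155.63437735338098
[-0.6  0.8  5.7] [ 0.32 -0.02  0.53] 155.05194499962974
```

View pics/crop3.png

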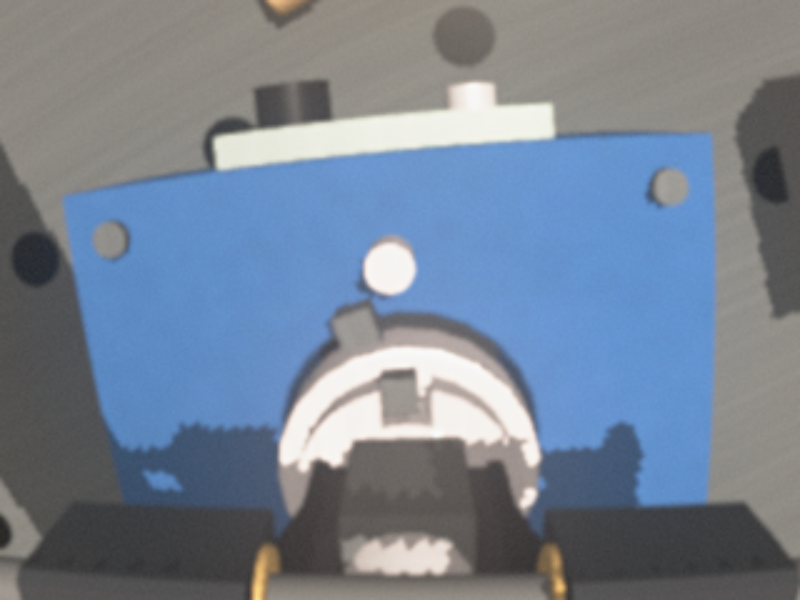

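The torque rise (0.3 → 0.53 N m) marks the stop. In the picture the dog at (400,395) lies against the left wall of the slot. I'll turn back within the play to centre the slot on the dog, take off the press and release.

```bash
python3 jog.py '{"offsets": [[0, 0, -1.5, 0, 0, 0, 10], [0, 0, -1.7, 0, 0, 0, 10], [0, 0, 0, 0, 0, 0, 10], [0, 0, 0, 0, 0, -0.1, 10], [0, 0, 0, 0, 0, 0, 10]]}'; python3 f.py
python3 jog.py '{"offsets": [[0, 0, 0, 0, 0, 0, 60], [0, 0, 0, 0, 0, 0, 60], [0, 0, 0, 0, 0, 0, 60], [0, 0, 0, 0, 0, 0, 60], [0, 0, 0, 0, 0, 0, 60], [0, 0, 0, 0, 0, 0, 60], [0, 0, 0, 0, 0, 0, 60], [0, 0, 0, 0, 0, 0, 60]]}'; python3 f.py
```

```text
clock: 22.42
position: [482.3, -121.0, 155.5]
eef_rot: [-180.0, 0.1, 158.2]
wrist_force: [1.1, 2.5, 5.0]
gripper_width: 25.8
gripper_force: 44.7
[1.1 2.5 5. ] [ 0.48 -0.31 -0.04] 158.2052536924388
clock: 23.42
position: [482.0, -121.3, 155.4]
eef_rot: [-179.9, 0.1, 158.2]
wrist_force: [0.4, 0.3, -0.6]
gripper_width: 60.1
gripper_force: 0.0
[ 0.4  0.3 -0.6] [ 0.04 -0.11  0.01] 158.19130168796642
```

Released cleanly. Retreating upward, then checking.

```bash
python3 jog.py '{"offsets": [[0, 0, 0, 0, 0, -20, 87], [0, 0, 0, 0, 0, -40, 87], [0, 0, 0, 0, 0, -40, 87], [0, 0, 0, -30, 0, -10, 87], [0, 0, 0, -50, 0, 0, 87], [0, 0, 0, -50, 0, 0, 87], [0, 0, 0, 0, 0, 0, 87]]}'
python3 - <<'E'
from h import *
im=vision.snapshot("wrist")
c=vision.camera_info("wrist");import pickle;pickle.dump(c,open("c4.pkl","wb"))
cv2.imwrite("pics/wrist4.png",im)
R=np.array(c["R"]);v=R@[482.4,-121,150]+c["t"];th=np.arctan2(np.hypot(v[0],v[1]),v[2]);p=np.array([c["cx"],c["cy"]])+c["fx"]*th*v[:2]/np.hypot(v[0],v[1])
x,y=max(int(p[0])-67,0),max(int(p[1])-50,0);print(x,y)
cv2.imwrite("pics/crop4.png",cv2.resize(im[y:y+100,x:x+133],(798,600),interpolation=cv2.INTER_CUBIC))
E
```

```text
clock: 24.3
position: [604.2, -170.8, 263.0]
eef_rot: [179.9, -0.1, 158.1]
wrist_force: [-0.7, 0.3, -1.3]
gripper_width: 87.3
gripper_force: 0.0
245 10
```

View pics/crop4.png

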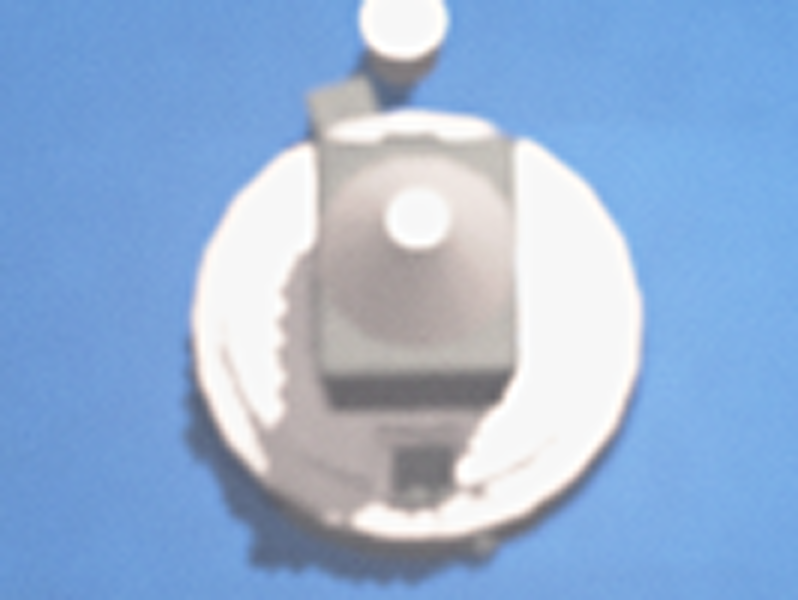

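The arbor is seated flat and upright, with the dog in its slot at crop (425,468). As a last check I'll compare the housing angle using the two screws in crop3 at (110,238) and (670,187).

Run:
```python
from h import *
import pickle
c=pickle.load(open("c3.pkl","rb"))
w=cast("wrist",np.array([(110,238),(670,187)])/2.5+[150,60],101,c);e=w[1]-w[0]
print(w,np.linalg.norm(e),np.degrees(np.arctan2(e[1],e[0])))
im=cv2.imread("pics/wrist4.png");h=cv2.cvtColor(im,cv2.COLOR_BGR2HSV);m=cv2.inRange(h,(95,100,60),(118,255,255));b=big(m)
print(b.min(0),b.max(0))
c4=pickle.load(open("c4.pkl","rb"))
print(rect(cast("wrist",b,100,c4)))
q=np.array([(320,372),(515,372),(320,140),(515,140)])/6+[244.6,9.6]
w=cast("wrist",q,177,c4);print(w.mean(0)); e=w[0]-w[2]+w[1]-w[3];print(np.degrees(np.arctan2(e[1],e[0])))
d=cast("wrist",np.array([(425,468)])/6+[244.6,9.6],134,c4)[0]-[482.3,-121,134];print(d,np.degrees(np.arctan2(d[1],d[0])))
```

```text
[[ 394.45178636 -170.22281369  101.        ]
 [ 446.39321047  -26.27919682  101.        ]] 153.02835154675324 70.15824336509344
[224   0] [403 150]
(array([ 481.8, -120.1]), array([180.4, 160.3]), np.float32(69.8))
[ 480.9765071  -119.46243368  177.        ]
-21.788305117122018
[21.38447271 -6.15800742  0.        ] -16.064617379291622
```

```bash
python3 -c "
from cell import env, vision, get_state, sign_off
print(sign_off())"
```

```text
the job is handed in; nothing more can be done
None
```

I seated the cone arbor fully home, turned the spindle clockwise to its stop and let go, leaving the arbor upright with its slots about 2° from the stop line; I left the other two arbors in the rack and handed the job in (no verdict was printed).

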